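# Open the combination padlock and hold it up over the stone box's hasp

### The job

Turn the dial of the combination padlock lying in the wooden cradle, feeling for the clicks, until its pointer points straight at the shackle, then pull the shackle fully open. Lift the open lock out by its shackle and finish while holding it in the air over the staple of the steel stone box's hasp, the lock's body about a hand's breadth above the staple, open, still, and touching nothing but the gripper; do not let go. Leave the other tools and the small key padlock alone.

Things in the scene. Friction and masses are not known exactly. Their poses are not given: they have to be found in the camera images.
- lock: combination padlock, loose, about 0.35 to 0.5 kg: steel case 64 (x) by 66 (y) by 26 mm thick, lying on its back in the cradle, dial up. Origin: centre of the case's underside; +z is out through the dial, -x is the way the shackle points. The cradle's walls leave it 1 to 3 mm play, and at the front two 20 mm high corner posts (8 mm thick, ending 41 mm from the case centre, standing outside the legs) hold the case back when the shackle is pulled.
- lock_center (a point): centre of the padlock's case, 13 mm above its underside
- dial (a joint): angle of the dial (rad). 0: pointer straight at the shackle (-x of the lock), the one notch where the shackle is free, within about 0.1. Positive: turned clockwise seen from above the dial. It has spring clicks every 0.4 rad and pulls itself into the nearest one when let go (peak torque about 0.1 N m); starts two or three clicks from 0 on the positive side, at 0.8 or 1.2, so it must be turned anticlockwise. Stops at -1.0 and 1.8
- dial_grip (a point): on the dial's axis, at the middle of its bar grip. The bar is 36 mm long (along the point's x), 12 mm wide and 19 mm high, on a disc of 46 mm diameter and 5 mm thick; this point lies 9.5 mm below the bar's top, 42 mm above the case's underside and 10 mm above the disc. The point's -x is the pointer, which has a nose and a white line; it turns with the dial
- shackle: the padlock's U-shaped round bar, 8 mm thick, in a level plane 13 mm above the case's underside (47 mm above the table in the cradle); two straight legs 36 mm apart between centres (44 mm over the outsides), running from the case to 39 mm out, then a rounded bow ending 60 mm out of the case. Axes and closed origin as the lock's
- shackle_legs (a point): midway between the shackle's two legs, 30 mm out of the case when closed; moves with the shackle. The legs can be squeezed together from outside here (44 mm wide), with free space beneath them down to the table
- shackle_slide (a joint): how far the shackle is pulled out (m): 0 closed, 0.018 fully open; slides along the lock's -x with about 2 N of friction, stays where it is left, blocked while the dial is off its notch
- cradle: fixed wooden block 86 mm square, 34 mm high to the floor of its pocket, side walls 14 mm, rear wall 8 mm and front corner posts 20 mm above that floor. Origin: centre of the underside, axes as the lock's at the start
- stone_box: fixed low steel box, 150 (x) by 200 (y) by 75 mm high, with a hasp on top whose strap is folded open. Origin: centre of the underside
- hasp (a point): top of the hasp's staple, an upright wire eye that stands 25 mm above the stone box's lid, 45 mm from the lid's centre towards the robot: 100 mm above the table
- key_padlock: small brass key padlock without dial, 34 by 42 by 18 mm, bystander, loose; origin: centre of the underside
- mandrel_stand: steel spindle on a round foot, 52 mm diameter, 75 mm high, bystander, loose; origin: centre of the underside
- flux_jar: small amber jar, 48 mm diameter, 50 mm high, bystander, loose; origin: centre of the underside
- hammer: small hammer 200 mm long, lying, bystander, loose
- screwdriver: screwdriver 150 mm long, lying, bystander, loose
- doming_block: steel cube, 50 by 50 by 45 mm, bystander, loose; origin: centre of the underside

How it is judged:
On the way, in this order (a step that is already met when the one before it is completed fails the run):
1. the dial is on its notch, pointing at the shackle, the shackle still closed (value of joint dial between -0.15 and 0.15 rad and value of joint shackle_slide below 0.004 m), for 0.2 s.
2. the shackle is pulled open (value of joint shackle_slide above 0.014 m), for 0.2 s.
At the end, for the whole second after the job is handed in: the shackle is at least 13 mm open and held by the fingers, the centre of the lock's case is within 60 mm of the hasp's staple seen from above and 40 to 200 mm above its top, not touching the stone box, and moving slower than 50 mm/s (value of joint shackle_slide above 0.013 m and contact force between the fingers and shackle above 1 N and horizontal distance between lock_center and hasp below 0.06 m and z of lock_center in the frame of stone_box between 0.14 and 0.3 m and contact force between lock and stone_box below 0.1 N and linear speed of lock below 0.05 m/s); the arm keeps its last pose, push and grip.
It fails at once if a bystander was pushed more than 40 mm (distance of any of key_padlock, mandrel_stand, flux_jar, hammer, screwdriver, doming_block from where it was at the start of the episode above 0.04 m).
It also fails if it takes over 54 s, if anything falls off the work surface, if the arm or the gripper's body presses on something with over 40 N, if the wrist force passes 120 N, or if a joint passes its speed limit or range.

### The arm

A 6-joint arm with a two-finger parallel gripper is mounted at the origin on the work surface. World frame = base frame: x ahead of the robot, y to its left, z up, the work surface at z = 0. Lengths are in m, angles in rad, forces in N, time in s.
With the tool pointing down it reaches from about 0.3 to 0.75 m from the base axis. Payload 8.5 kg.
Tool frame: the origin (TCP) lies between the finger pads; the fingertips stand 14 mm ahead of it and the grasp point (between the pads) lies 5 mm behind it; z points along the fingers, y is the direction in which the jaws open and shut (so a half turn about z gives the same grasp; the last joint's range is limited). The gripper opens to 88 mm and grips with 3 to 60 N. Pads are 18 mm wide; open, the fingers measure 123 mm over their backs; the gripper's body (75 mm by 187 mm) begins 45 mm behind the grasp point.
Start: joints at [-1.469, 0.381, 1.297, -0, 1.464, -0.215], TCP at [0.171, -0.523, 0.253] pointing down, gripper open.
Joint ranges: [-3.11, 3.11], [-0.89, 2.33], [0.22, 2.48], [-1.42, 4.56], [0.17, 2.85], [-2.88, 2.88]. Speed limits (rad/s): [2.39, 2.39, 3.14, 3.14, 3.14, 3.14].

### API

Orientations are given as a 3x3 rotation matrix whose columns are the frame's x, y, z axes.
In Python, from cell import manip gives the robot as it stands.
- The arm moves only by the shell command python3 -m crank 'ROWS'. ROWS is JSON, a list of rows, each a list of 3 entries, a list of its own where there are three numbers: the shift along the world's x, y, z in units of 40 mm (1.0 is 40 mm), then the turn, a rotation vector about the world's x, y, z in units of 5 degrees (1.0 is 5 degrees), then the finger opening in mm, from 0 to 88.1. In form: [[[tx, ty, tz], [wx, wy, wz], gripper], ...]. A call has 1 to 10 rows; each row is the pose to reach, as a shift and turn from the pose commanded when the call began; what a row does not reach only later rows make up. A row lasts 1/8 s, in which the tool goes at most 62.5 mm and 10.7 degrees, less where a joint would pass 70% of its speed; a pose out of reach is approached as far as the arm can. A call with a gripper value outside its range is refused whole. The fingers move at their own pace and stop on an object; the grip force is fixed at half the most. Time passes only in rows, so rows that repeat a pose let the fingers close. It gives the time, the measured TCP pose, the force and the opening at its end, in the units of the state.
- manip.sense(): the state, without advancing time (a new reading comes with each control period).
- manip.get_image(name): name is "scene" or "side" or "wrist"; returns a dict with "img" (480x640x3 uint8, blue, green, red), "K" (3x3 intrinsics, pixels), "k1" (the pictures are not rectified: a ray, as slopes to the right and down, at radius r is drawn at 1 + k1 r^2 times it, then the intrinsics apply), "rvec" (rotation vector, rad) and "tvec" (3), from world to camera coordinates, as OpenCV has them; the wrist camera has in their place "T_tool_cam" (4x4, takes a point from camera to tool coordinates, whose origin is the TCP and whose axes are the flange's). Camera axes: x right, y down, z forward; pixel columns grow to the right and rows downward; lengths in m; the calibration is good to about 2 mm. A picture is of the moment at which its call begins: read the wrist's pose just before it. There is no depth.
- manip.job_done(): hands the job in, once; it reports no verdict.
The state is a dict: "t": time; "joints": joint angles; "joint_vel": joint speeds; "effort": joint torques, N m; "ee_pos": TCP position; "tcp_rot": TCP orientation; "wrist_force": force on the tool from outside, world axes, zero at the start; "wrist_torque": the same for the moment, N m; "gripper_width": finger opening in m.
Only numpy, scipy, OpenCV 4.12 (cv2) and the standard library are available. Lean on these libraries where they do the work, as an engineer would, in place of code of your own. Each camera call takes 0.05 s, during which the arm holds its last target. There are 200 camera calls.

## Working session

There is one attempt and no reset: what is moved stays moved. The work goes in short steps, Python scripts to look and compute and a shell command to move; the robot and the scene stay as the last step left them, time stands still between calls to the robot, and variables do not carry over. Pictures are saved under pics/ and viewed, about 8 in all and at most 12, crops included, and the job is handed in when it is done.

```bash
ls; mkdir -p pics; cat > h.py <<'E'
import cv2, numpy as np
from cell import manip
def snap(name, f):
    s=manip.sense(); d=manip.get_image(name); cv2.imwrite('pics/'+f,d['img'])
    import pickle; pickle.dump((s,d),open('pics/'+f+'.pkl','wb')); return s,d
def load(f):
    import pickle; return pickle.load(open('pics/'+f+'.pkl','rb'))
def cam(s,d):
    if 'T_tool_cam' in d:
        T=np.array(d['T_tool_cam']); R=np.array(s['tcp_rot']); return R@T[:3,:3], R@T[:3,3]+np.array(s['ee_pos'])
    R=cv2.Rodrigues(np.array(d['rvec'],float))[0]; return R.T, -R.T@np.array(d['tvec'],float).ravel()
def ray(s,d,uv):
    R,c=cam(s,d); p=cv2.undistortPoints(np.array([[uv]],float),np.array(d['K'],float),np.array([d['k1'],0,0,0],float))[0,0]
    return c, R@np.array([p[0],p[1],1])
def onz(s,d,uv,z):
    c,v=ray(s,d,uv); return c+v*(z-c[2])/v[2]
def proj(s,d,P):
    R,c=cam(s,d); return cv2.projectPoints((R.T@(np.atleast_2d(P)-c).T).T.copy(),np.zeros(3),np.zeros(3),np.array(d['K'],float),np.array([d['k1'],0,0,0],float))[0][:,0]
E
python3 - <<'E'
from h import *
s,d=snap('scene','scene1.png'); print(cam(s,d)); print(s['tcp_rot'],s['wrist_force'],s['t'],s['gripper_width'])
E
```

```text
pics
(array([[-0.72071462,  0.56548451, -0.40099589],
       [ 0.69319056,  0.58155234, -0.42577425],
       [-0.00756865, -0.5848283 , -0.8111218 ]]), array([1.09392625, 0.61590597, 1.06162496]))
[[ 9.50250183e-01  3.11487679e-01 -1.21794986e-04]
 [ 3.11487536e-01 -9.50249194e-01  1.40843710e-03]
 [ 3.22975218e-04 -1.37630524e-03 -9.99999001e-01]] [ 0.58363456 -0.3451768  -0.59501032] 0.0 0.08810740052059075
```

View pics/scene1.png

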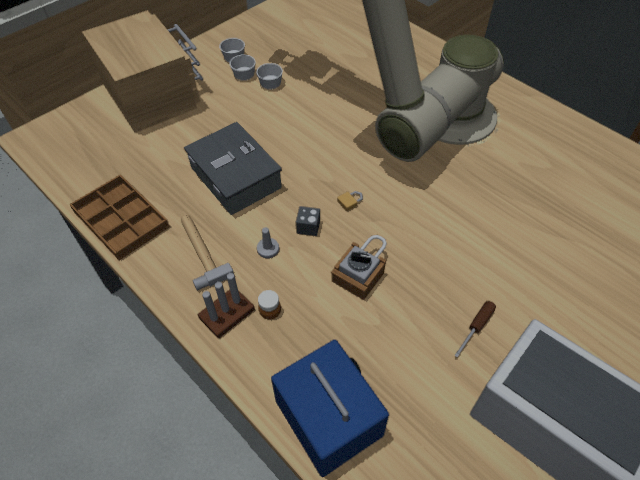

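The scene view shows the lock in its cradle at about (360,265), with the shackle bow toward (375,242). The stone box is at (232,165) with the staple near (247,147), and the key padlock at (350,200).

```bash
python3 - <<'E'
from h import *
s,d=load('scene1.png')
for n,uv,z in [('dial',(360,260),.07),('bow',(380,238),.047),('staple',(247,146),.095),('lid1',(185,155),.075),('lid2',(238,124),.075),('lid3',(280,173),.075),('lid4',(230,205),.075),('key',(350,200),.01),('cube',(308,220),.03),('mandrel',(268,248),0)]:
    print(n,onz(s,d,uv,z).round(3))
img=d['img']; cv2.imwrite('pics/crop1.png',np.hstack([cv2.resize(img[215:305,315:415],None,fx=4,fy=4,interpolation=2),cv2.resize(img[120:210,190:290],None,fx=4,fy=4,interpolation=2)]))
E
```

```text
dial [0.573 0.184 0.07 ]
bow [0.486 0.164 0.047]
staple [ 0.542 -0.226  0.095]
lid1 [ 0.658 -0.325  0.075]
lid2 [ 0.496 -0.32   0.075]
lid3 [ 0.532 -0.119  0.075]
lid4 [ 0.679 -0.124  0.075]
key [0.432 0.019 0.01 ]
cube [0.558 0.005 0.03 ]
mandrel [ 0.665 -0.018  0.   ]
```

View pics/crop1.png

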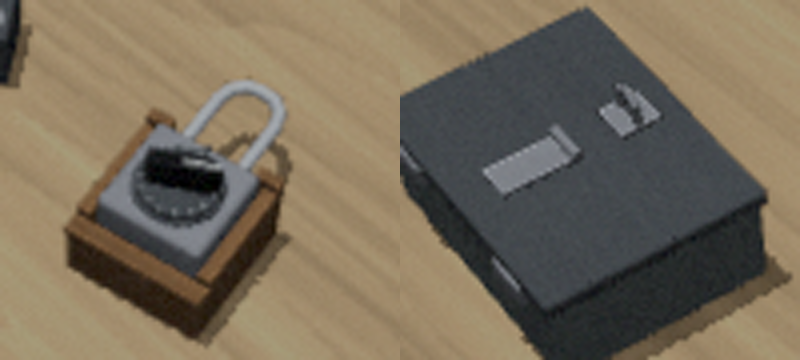

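```bash
python3 -m crank '[[[9,16,0.5],[0,0,0],88],[[9,16,0.5],[0,0,0],88],[[9,16,0.5],[0,0,0],88],[[9,16,0.5],[0,0,0],88],[[9,16,0.5],[0,0,0],88],[[9,16,0.5],[0,0,0],88],[[9,16,0.5],[0,0,0],88],[[9,16,0.5],[0,0,0],88],[[9,16,0.5],[0,0,0],88],[[9,16,0.5],[0,0,0],88]]'
python3 - <<'E'
from h import *
s,d=load('scene1.png'); d=manip.get_image('wrist'); s=manip.sense(); print(np.array(d['T_tool_cam']).round(3),d['K'],s['joints'],s['joint_vel'])
E
```

```text
t: 1.3
ee_pos: [0.4782, 0.024, 0.2696]
tcp_rot: [[0.95, 0.312, -0.0], [0.312, -0.95, -0.0], [-0.0, -0.0, -1.0]]
wrist_force: [0.1, -0.9, -0.8]
gripper_width: 0.0879
[[ 0.    -0.956 -0.294  0.075]
 [ 1.     0.    -0.     0.001]
 [ 0.    -0.294  0.956 -0.133]
 [ 0.     0.     0.     1.   ]] [[407.61974951   0.         322.99753246]
 [  0.         407.61974951 241.22614271]
 [  0.           0.           1.        ]] [-0.186943    0.245921    1.44833489  0.00281428  1.44697517  1.06173589] [-0.1211233  -0.04068848  0.07973676 -0.0183332  -0.02095229 -0.19525905]
```

```bash
python3 -m crank '[[[3,4.1,-0.5],[0,0,-1],88],[[3,4.1,-0.5],[0,0,-1],88],[[3,4.1,-0.5],[0,0,-1],88],[[3,4.1,-0.5],[0,0,-1],88],[[3,4.1,-0.5],[0,0,-1],88],[[3,4.1,-0.5],[0,0,-1],88]]'
python3 - <<'E'
from h import *
s,d=snap('wrist','w1.png'); print(s['t'],s['ee_pos'],s['joints'],np.abs(s['joint_vel']).max())
E
```

```text
t: 2.1
ee_pos: [0.5972, 0.1851, 0.2498]
tcp_rot: [[0.974, 0.227, -0.0], [0.227, -0.974, -0.0], [-0.0, 0.0, -1.0]]
wrist_force: [-0.1, 0.1, 0.0]
gripper_width: 0.0884
2.1 [0.59722695 0.18510754 0.24981087] [ 1.11584549e-01  5.17809616e-01  1.07559583e+00 -1.98108802e-04
  1.54865104e+00  1.45352689e+00] 0.012177616063807814
```

View pics/w1.png

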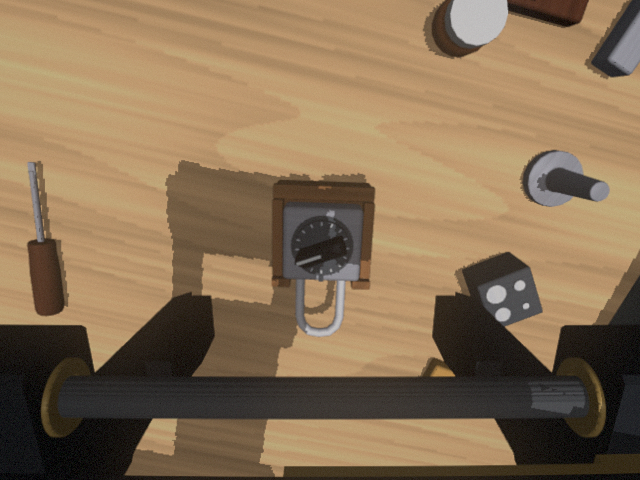

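The wrist view from above shows the lock square to the tool: disc centre about (322,244), shackle legs at x≈301 and 341 pointing down the image. The pointer's white line is at lower left (~300,262), about 70° clockwise, so the dial is probably at 1.2.

```bash
python3 - <<'E'
from h import *
s,d=load('w1.png'); img=d['img']
c=img[175:340,265:385]; cv2.imwrite('pics/crop2.png',cv2.resize(c,None,fx=4.5,fy=4.5,interpolation=cv2.INTER_CUBIC)[:600])
hsv=cv2.cvtColor(img,cv2.COLOR_BGR2HSV); print(s['tcp_rot'][0])
g=cv2.cvtColor(img,cv2.COLOR_BGR2GRAY)
for v in (295,305,312): print(v,g[v,285:360].tolist(), hsv[v,285:360,1].tolist())
E
```

```text
[ 9.73925909e-01  2.26865888e-01 -4.38891350e-04]
295 [94, 91, 91, 94, 94, 94, 94, 92, 95, 95, 92, 91, 101, 108, 115, 111, 109, 99, 88, 115, 148, 162, 158, 162, 158, 159, 157, 156, 155, 156, 153, 154, 154, 155, 155, 151, 152, 152, 149, 153, 144, 119, 98, 88, 92, 93, 95, 92, 106, 136, 131, 125, 141, 163, 183, 188, 188, 180, 166, 142, 142, 152, 154, 151, 152, 155, 153, 152, 153, 152, 150, 152, 147, 147, 149] [103, 109, 109, 105, 106, 104, 103, 107, 106, 110, 74, 21, 10, 11, 4, 9, 7, 8, 9, 81, 102, 102, 104, 102, 100, 103, 101, 105, 103, 104, 108, 106, 109, 103, 104, 106, 105, 105, 108, 106, 108, 103, 98, 108, 104, 106, 100, 107, 106, 106, 92, 29, 7, 8, 4, 7, 5, 4, 5, 41, 100, 106, 105, 106, 106, 105, 106, 104, 105, 106, 106, 108, 107, 107, 105]
305 [89, 90, 87, 88, 92, 93, 87, 88, 89, 88, 91, 100, 110, 110, 114, 113, 102, 98, 84, 92, 130, 152, 151, 157, 155, 155, 156, 154, 154, 151, 153, 156, 147, 138, 120, 96, 95, 96, 90, 90, 89, 89, 90, 90, 89, 89, 117, 143, 145, 140, 124, 130, 157, 179, 187, 187, 184, 172, 154, 145, 159, 156, 156, 159, 158, 161, 160, 162, 162, 160, 161, 162, 159, 15
[... 342 characters left out ...]
05, 103]
312 [96, 99, 101, 100, 98, 97, 98, 97, 99, 97, 93, 97, 110, 112, 117, 112, 106, 98, 90, 88, 96, 95, 97, 97, 93, 92, 92, 93, 93, 95, 96, 91, 105, 117, 115, 109, 93, 96, 122, 151, 147, 151, 156, 153, 149, 151, 151, 155, 155, 135, 117, 136, 165, 182, 190, 190, 181, 164, 148, 151, 158, 161, 162, 161, 155, 161, 155, 156, 161, 155, 155, 152, 152, 154, 150] [108, 100, 103, 99, 101, 104, 109, 98, 105, 100, 61, 5, 7, 5, 6, 7, 5, 5, 27, 83, 104, 104, 108, 106, 104, 107, 109, 105, 106, 106, 103, 108, 106, 105, 106, 101, 104, 103, 108, 106, 110, 103, 105, 104, 105, 108, 107, 103, 105, 98, 40, 9, 6, 6, 3, 5, 4, 9, 41, 98, 105, 103, 104, 104, 108, 105, 108, 106, 104, 106, 105, 108, 104, 105, 106]
```

View pics/crop2.png

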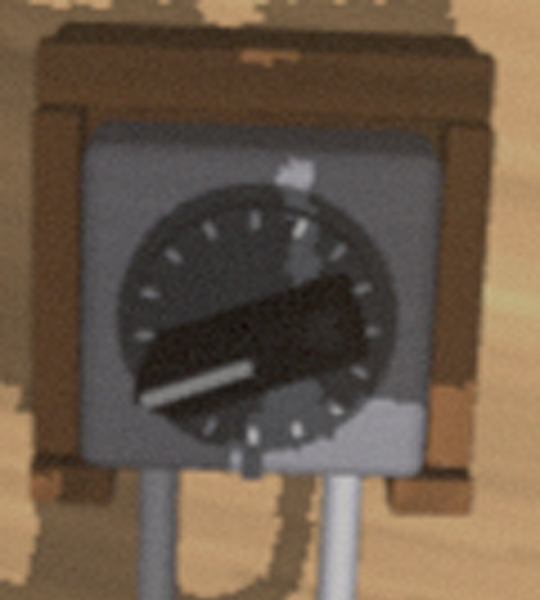

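```bash
python3 - <<'E'
from h import *
s,d=load('w1.png'); img=d['img']; hsv=cv2.cvtColor(img,cv2.COLOR_BGR2HSV)
o=lambda x,y,z: onz(s,d,(x/4.5+265-.4,y/4.5+175-.4),z)
L=[];Rr=[]
for v in range(293,316):
    xs=[x for x in range(285,360) if hsv[v,x,1]<50]; a=[x for x in xs if x<320]; b=[x for x in xs if x>=320]
    L.append(onz(s,d,(np.mean(a),v),.047)); Rr.append(onz(s,d,(np.mean(b),v),.047))
L=np.array(L);Rr=np.array(Rr)
for P in (L,Rr,(L+Rr)/2):
    k=np.polyfit(P[:,0],P[:,1],1); print('yaw',np.degrees(np.arctan(k[0])),'at x',P[:,0].mean(),P[:,1].mean())
print('spacing',np.linalg.norm((L-Rr).mean(0)))
c=o(259,317,.066); print('disc',c, 'leg line y at disc',np.polyval(k,c[0]))
a=o(145,402,.0855);b=o(250,368,.0855); v=a-b; print('bar yaw of pointer',np.degrees(np.arctan2(v[1],v[0])), a,b)
q=[o(x,y,.0855) for x,y in ((135,360),(345,272),(368,355),(165,415))]; 
print(np.round(q,4))
cs=[o(x,y,.060) for x,y in ((80,470),(425,475),(440,130),(85,125))]; print('case',np.round(cs,4),np.mean(cs,0)); 
e=cs[1]-cs[0]; print('case y-axis yaw-90',np.degrees(np.arctan2(e[1],e[0])))
E
```

```text
yaw 11.874914234503791 at x 0.5073096364333428 0.18489158764471264
yaw 11.334353987534413 at x 0.515546890071875 0.1496026113043086
yaw 11.606738314547595 at x 0.5114282632526089 0.16724709947451064
spacing 0.03623760751842083
disc [0.57241996 0.17894381 0.066     ] leg line y at disc 0.179774372107563
bar yaw of pointer 122.04784514091435 [0.55904072 0.19596318 0.0855    ] [0.56919835 0.17973774 0.0855    ]
[[0.5661 0.1992 0.0855]
 [0.5895 0.168  0.0855]
 [0.5761 0.1606 0.0855]
 [0.5575 0.1921 0.0855]]
case [[0.5332 0.2046 0.06  ]
 [0.5471 0.1408 0.06  ]
 [0.6121 0.1549 0.06  ]
 [0.5986 0.217  0.06  ]] [0.57274588 0.17932968 0.06      ]
case y-axis yaw-90 -77.7589348922211
```

Lock yaw is ≈12° and the pointer yaw ≈122°, which puts the dial at 1.2 with its axis at (0.5725, 0.179). I'll turn the tool −70°, then lower onto the bar with the fingertips 3 mm above the disc.

```bash
python3 -m crank '[[[-0.62,-0.15,-2.5],[0,0,-2],50],[[-0.62,-0.15,-2.5],[0,0,-4],50],[[-0.62,-0.15,-2.5],[0,0,-6],50],[[-0.62,-0.15,-2.5],[0,0,-8],50],[[-0.62,-0.15,-2.5],[0,0,-10],50],[[-0.62,-0.15,-2.5],[0,0,-12],50],[[-0.62,-0.15,-3],[0,0,-14],50],[[-0.62,-0.15,-3.6],[0,0,-14],50],[[-0.62,-0.15,-4],[0,0,-14],50],[[-0.62,-0.15,-4.15],[0,0,-14],50]]'
python3 - <<'E'
from h import *
s,d=snap('wrist','w2.png'); print(s['t'],s['ee_pos'],s['joints'],np.abs(s['joint_vel']).max(),s['wrist_force'])
E
```

```text
t: 3.4
ee_pos: [0.5726, 0.1794, 0.0834]
tcp_rot: [[0.546, -0.837, -0.001], [-0.837, -0.546, -0.0], [-0.0, 0.001, -1.0]]
wrist_force: [0.0, -0.0, 0.3]
gripper_width: 0.0498
3.4 [0.5726167  0.17942487 0.08337158] [ 1.06573919e-01  6.30679294e-01  1.38679835e+00 -1.72352193e-05
  1.12478744e+00  2.67006886e+00] 0.09610423382823018 [ 0.01502069 -0.03212482  0.2747403 ]
```

View pics/w2.png

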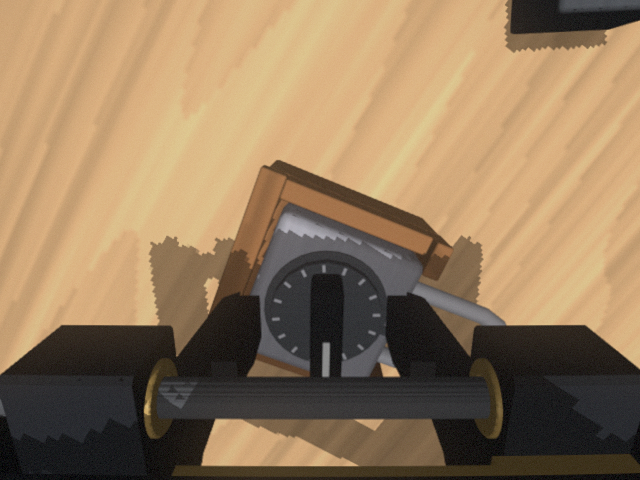

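The bar (x≈310–343) stands upright and centred between the fingers (x≈243–403). Closing and turning anticlockwise.

```bash
python3 -m crank '[[[0,0,0],[0,0,0],4],[[0,0,0],[0,0,0],4],[[0,0,0],[0,0,0],4],[[0,0,0],[0,0,0],4],[[0,0,0],[0,0,0],4],[[0,0,0],[0,0,0],4]]'; python3 -m crank '[[[0,0,0],[0,0,1.6],4],[[0,0,0],[0,0,3.2],4],[[0,0,0],[0,0,4.8],4],[[0,0,0],[0,0,6.4],4],[[0,0,0],[0,0,8],4],[[0,0,0],[0,0,9.6],4],[[0,0,0],[0,0,11.2],4],[[0,0,0],[0,0,12.8],4],[[0,0,0],[0,0,13.8],4],[[0,0,0],[0,0,13.8],4]]'; python3 - <<'E'
from h import *
s=manip.sense(); print(s['wrist_torque'],s['joints'])
E
```

```text
t: 4.2
ee_pos: [0.5727, 0.1798, 0.0839]
tcp_rot: [[0.547, -0.837, -0.0], [-0.837, -0.547, -0.0], [0.0, 0.0, -1.0]]
wrist_force: [-2.7, -0.9, 3.5]
gripper_width: 0.0116
t: 5.45
ee_pos: [0.5733, 0.1803, 0.084]
tcp_rot: [[0.978, 0.21, 0.001], [0.21, -0.978, 0.001], [0.002, -0.001, -1.0]]
wrist_force: [1.0, 1.7, 2.3]
gripper_width: 0.012
[ 0.33729416 -0.09676275 -0.03626544] [1.07704081e-01 6.30415511e-01 1.38508468e+00 7.63949505e-04
 1.12457967e+00 1.46693058e+00]
```

The tool yaw is back at the lock's 12°. I'll release, rise and look at the dial from above the shackle.

```bash
python3 -m crank '[[[0,0,0],[0,0,0],4],[[0,0,0],[0,0,0],40],[[0,0,0],[0,0,0],60],[[0,0,0.5],[0,0,0],75],[[0,0,1.5],[0,0,0],75],[[-1,-0.2,2],[0,0,0],75],[[-1.52,-0.31,2],[0,0,0],75],[[-1.52,-0.31,2],[0,0,0],75]]'
python3 - <<'E'
from h import *
s,d=snap('wrist','w3.png'); print(s['t'],s['ee_pos'],s['wrist_force'])
g=d['img']; uv=proj(s,d,[[.5725,.179,.08],[.512,.167,.047]]); print(uv)
u,v=uv[0].astype(int); c=g[max(0,v-100):v+140,u-120:u+120]; print(u-120,max(0,v-100)); cv2.imwrite('pics/crop3.png',cv2.resize(c,None,fx=2.5,fy=2.5,interpolation=cv2.INTER_CUBIC))
E
```

```text
t: 6.45
ee_pos: [0.5112, 0.1673, 0.1641]
tcp_rot: [[0.978, 0.21, -0.0], [0.21, -0.978, -0.0], [-0.0, 0.0, -1.0]]
wrist_force: [-0.3, -0.2, 0.0]
gripper_width: 0.0749
6.45 [0.51116148 0.1673148  0.16411361] [-0.31426015 -0.23701679  0.02682125]
[[323.80749675 141.67256372]
 [322.08295323 237.54616718]]
203 41
```

View pics/crop3.png

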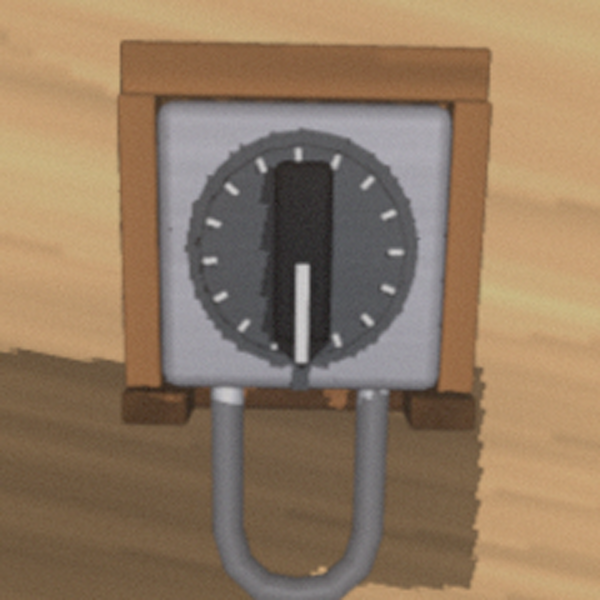

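The pointer's white line runs straight down at the shackle (crop x≈302, between the legs at 228 and 375), and the shackle is still closed. Next I'll lower over the legs and grip them.

```bash
python3 -m crank '[[[0.01,0,-1.2],[0,0,0],75],[[0.01,0,-2.2],[0,0,0],75],[[0.01,0,-2.8],[0,0,0],75],[[0.01,0,-3.03],[0,0,0],75],[[0.01,0,-3.03],[0,0,0],35],[[0.01,0,-3.03],[0,0,0],35],[[0.01,0,-3.03],[0,0,0],35],[[0.01,0,-3.03],[0,0,0],35],[[0.01,0,-3.03],[0,0,0],35],[[0.01,0,-3.03],[0,0,0],35]]'; python3 -m crank '[[[-0.08,-0.017,0],[0,0,0],35],[[-0.16,-0.034,0],[0,0,0],35],[[-0.24,-0.051,0],[0,0,0],35],[[-0.32,-0.068,0],[0,0,0],35],[[-0.40,-0.085,0],[0,0,0],35],[[-0.44,-0.094,0],[0,0,0],35],[[-0.48,-0.102,0],[0,0,0],35],[[-0.48,-0.102,0],[0,0,0],35]]'
```

```text
t: 7.75
ee_pos: [0.5127, 0.1676, 0.0429]
tcp_rot: [[0.978, 0.211, 0.001], [0.211, -0.978, 0.0], [0.001, 0.0, -1.0]]
wrist_force: [0.3, 0.1, 3.9]
gripper_width: 0.0418
t: 8.75
ee_pos: [0.4933, 0.1635, 0.0426]
tcp_rot: [[0.978, 0.21, 0.0], [0.21, -0.978, 0.0], [0.0, -0.0, -1.0]]
wrist_force: [2.3, 1.5, 1.9]
gripper_width: 0.0422
```

```bash
python3 -m crank '[[[-0.06,-0.013,0],[0,0,0],35],[[-0.09,-0.019,0],[0,0,0],35],[[-0.09,-0.019,0],[0,0,0],35]]'
python3 - <<'E'
from h import *
s,d=snap('side','s1.png'); s2,d2=snap('wrist','w4.png')
uv=proj(s,d,[[.55,.175,.05]])[0].astype(int); print(uv)
u,v=np.clip(uv[0],80,560),np.clip(uv[1],60,420)
c=d['img'][v-60:v+60,u-80:u+80]
cv2.imwrite('pics/crop4.png',np.hstack([cv2.resize(c,(400,300),interpolation=2),cv2.resize(d2['img'][0:300,120:520],(400,300))]))
E
```

```text
t: 9.12
ee_pos: [0.4927, 0.1636, 0.0433]
tcp_rot: [[0.978, 0.21, 0.008], [0.209, -0.978, 0.002], [0.008, -0.001, -1.0]]
wrist_force: [13.2, 8.7, -1.9]
gripper_width: 0.0419
[286 240]
```

View pics/crop4.png

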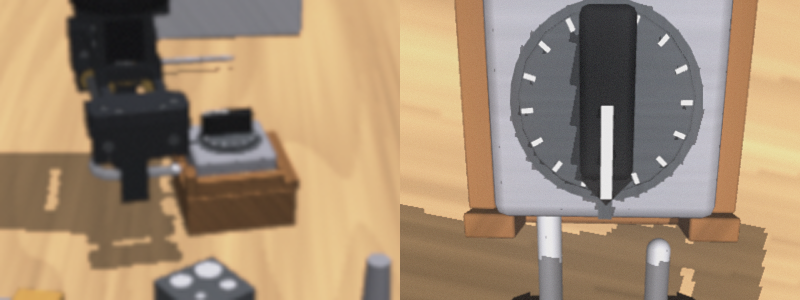

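The wrist picture shows the right leg's free end clear of the case (crop ~(657,245)), and the pull rose to 16 N at the end stop, so the shackle is fully open. Starting the lift slowly.

```bash
python3 -m crank '[[[0.04,0.01,0.05],[0,0,0],35],[[0.04,0.01,0.12],[0,0,0],35],[[0.04,0.01,0.2],[0,0,0],35],[[0.04,0.01,0.25],[0,0,0],35],[[0.04,0.01,0.25],[0,0,0],35]]'
python3 - <<'E'
from h import *
s,d=snap('side','s2.png'); s2,d2=snap('wrist','w5.png'); print(s['wrist_torque'],s['wrist_force'])
u,v=286,240
c=d['img'][v-60:v+60,u-80:u+80]
cv2.imwrite('pics/crop5.png',np.hstack([cv2.resize(c,(400,300),interpolation=2),cv2.resize(d2['img'][0:300,120:520],(400,300))]))
E
```

```text
t: 9.85
ee_pos: [0.4933, 0.1636, 0.0526]
tcp_rot: [[0.978, 0.21, 0.005], [0.21, -0.978, 0.002], [0.005, -0.0, -1.0]]
wrist_force: [12.7, 5.3, -5.6]
gripper_width: 0.0422
[ 0.74827845 -1.67205462 -0.18447798] [12.68749677  5.34707381 -5.6381866 ]
```

View pics/crop5.png

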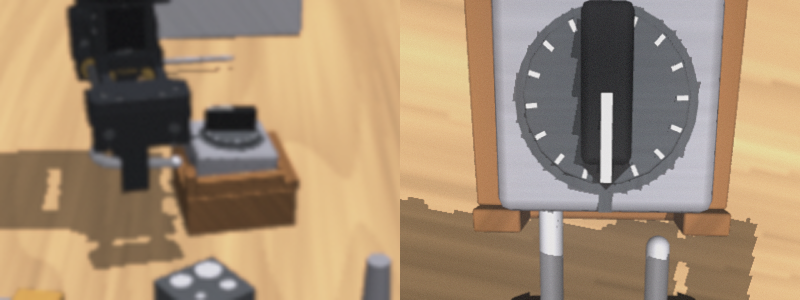

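It is rising with the fingers, but the case is still pressed against the posts at about 14 N. I'll ease forward 2 mm and keep lifting.

```bash
python3 -m crank '[[[0.04,0.009,0],[0,0,0],35],[[0.05,0.011,0.1],[0,0,0],35],[[0.05,0.011,0.22],[0,0,0],35],[[0.05,0.011,0.34],[0,0,0],35],[[0.05,0.011,0.46],[0,0,0],35],[[0.05,0.011,0.58],[0,0,0],35],[[0.05,0.011,0.7],[0,0,0],35],[[0.05,0.011,0.7],[0,0,0],35]]'
python3 - <<'E'
from h import *
s,d=snap('side','s3.png'); s2,d2=snap('wrist','w6.png'); print(s['wrist_torque'],s['wrist_force'])
u,v=286,230
c=d['img'][v-60:v+60,u-80:u+80]
cv2.imwrite('pics/crop6.png',np.hstack([cv2.resize(c,(400,300),interpolation=2),cv2.resize(d2['img'][0:300,120:520],(400,300))]))
E
```

```text
t: 10.95
ee_pos: [0.4924, 0.1634, 0.0802]
tcp_rot: [[0.978, 0.21, -0.002], [0.21, -0.978, -0.0], [-0.002, -0.0, -1.0]]
wrist_force: [1.1, -0.2, -3.0]
gripper_width: 0.0422
[ 0.09605221  0.0199174  -0.02895174] [ 1.05447534 -0.24916731 -2.96423681]
```

View pics/crop6.png

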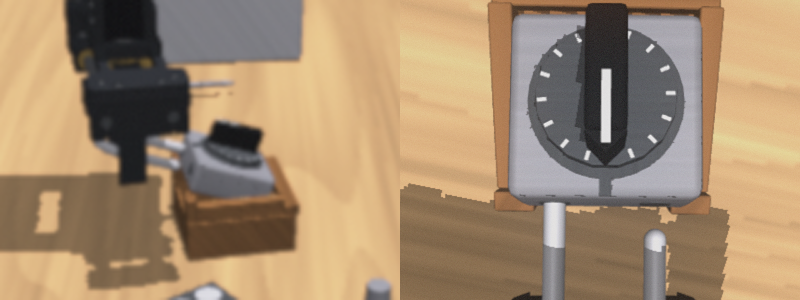

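The side view shows the lock pivoting in the grip: the front is up about 25° and the rear edge still sits in the pocket. I'll follow the arc around the rear edge so it swings to hanging without binding, then lift clear.

```bash
python3 -m crank '[[[0.1,0.02,0.25],[0,0,0],35],[[0.2,0.042,0.5],[0,0,0],35],[[0.4,0.085,0.75],[0,0,0],35],[[0.61,0.13,1.0],[0,0,0],35],[[0.89,0.19,1.2],[0,0,0],35],[[1.17,0.25,1.38],[0,0,0],35],[[1.45,0.31,1.53],[0,0,0],35],[[1.71,0.366,1.65],[0,0,0],35],[[1.71,0.366,1.65],[0,0,0],35]]'; python3 -m crank '[[[0,0,0.3],[0,0,0],35],[[0,0,0.6],[0,0,0],35],[[0,0,1],[0,0,0],35],[[0,0,1.5],[0,0,0],35],[[0,0,2],[0,0,0],35],[[0,0,2.5],[0,0,0],35],[[0,0,2.5],[0,0,0],35]]'
python3 - <<'E'
from h import *
s,d=snap('side','s4.png'); s2,d2=snap('wrist','w7.png'); print(s['wrist_torque'],s['wrist_force'])
u,v=286,200
c=d['img'][v-110:v+110,u-146:u+146]
cv2.imwrite('pics/crop7.png',np.hstack([cv2.resize(c,(400,300),interpolation=2),cv2.resize(d2['img'][0:300,120:520],(400,300))]))
E
```

```text
t: 12.18
ee_pos: [0.5623, 0.1782, 0.1468]
tcp_rot: [[0.978, 0.211, 0.001], [0.211, -0.978, 0.0], [0.001, 0.0, -1.0]]
wrist_force: [-0.3, 0.5, -4.0]
gripper_width: 0.0407
t: 13.05
ee_pos: [0.5619, 0.1782, 0.2486]
tcp_rot: [[0.978, 0.21, 0.004], [0.21, -0.978, 0.0], [0.004, 0.0, -1.0]]
wrist_force: [-0.4, 0.4, -3.7]
gripper_width: 0.0405
[ 0.0114668   0.15442932 -0.02589052] [-0.44986469  0.42038323 -3.65544693]
```

View pics/crop7.png

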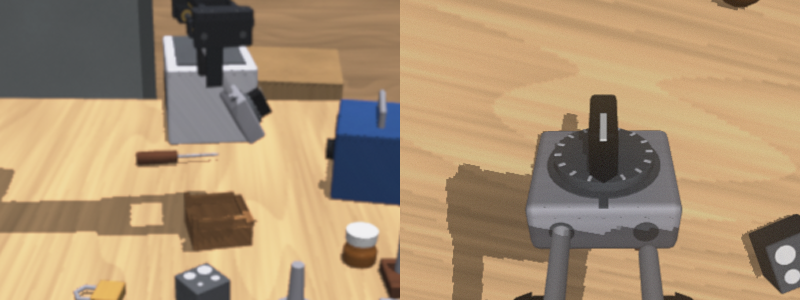

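The lock is clear of the cradle, hanging about 60° nose-up from the fingers and open. The moment puts its centre about 42 mm ahead of and 63 mm below the TCP. I'll carry it gently to the hasp.

```bash
python3 -m crank '[[[0,-0.1,0.1],[0,0,0],35],[[-0.05,-0.3,0.3],[0,0,0],35],[[-0.1,-0.65,0.5],[0,0,0],35],[[-0.15,-1.1,0.7],[0,0,0],35],[[-0.22,-1.6,0.85],[0,0,0],35],[[-0.3,-2.1,0.85],[0,0,0],35],[[-0.36,-2.6,0.85],[0,0,0],35],[[-0.43,-3.1,0.85],[0,0,0],35],[[-0.5,-3.6,0.85],[0,0,0],35],[[-0.58,-4.1,0.85],[0,0,0],35]]'; python3 -m crank '[[[-0.07,-0.5,0],[0,0,0],35],[[-0.14,-1,0],[0,0,0],35],[[-0.21,-1.5,0],[0,0,0],35],[[-0.28,-2,0],[0,0,0],35],[[-0.35,-2.5,0],[0,0,0],35],[[-0.42,-3,0],[0,0,0],35],[[-0.5,-3.5,0],[0,0,0],35],[[-0.57,-4,0],[0,0,0],35],[[-0.64,-4.5,0],[0,0,0],35],[[-0.7,-4.9,0],[0,0,0],35]]'; python3 -m crank '[[[-0.05,-0.4,0],[0,0,0],35],[[-0.1,-0.75,0],[0,0,0],35],[[-0.14,-1,0],[0,0,0],35],[[-0.16,-1.15,0],[0,0,0],35],[[-0.17,-1.25,0],[0,0,0],35],[[-0.17,-1.3,0],[0,0,0],35],[[-0.17,-1.3,0],[0,0,0],35],[[-0.17,-1.3,0],[0,0,0],35]]'
python3 - <<'E'
from h import *
s,d=snap('scene','sc2.png'); s2,d2=snap('wrist','w8.png'); s3,d3=snap('side','s5.png');print(s['wrist_torque'],s['wrist_force'])
u,v=proj(s,d,[[.53,-.22,.2]])[0].astype(int); print(u,v); u=max(u,100);v=max(v,75)
u3,v3=proj(s3,d3,[[.53,-.22,.2]])[0].astype(int); print(u3,v3); u3=np.clip(u3,100,540);v3=np.clip(v3,75,405)
z=lambda d,u,v: cv2.resize(d['img'][v-75:v+75,u-100:u+100],(400,300),interpolation=2)
cv2.imwrite('pics/crop8.png',np.vstack([np.hstack([z(d,u,v),z(d3,u3,v3)]),np.hstack([cv2.resize(d2['img'][0:300,120:520],(400,300)),cv2.resize(d2['img'],(400,300))])]))
E
```

```text
t: 14.4
ee_pos: [0.538, 0.0127, 0.2803]
tcp_rot: [[0.978, 0.21, -0.001], [0.21, -0.978, 0.0], [-0.001, -0.0, -1.0]]
wrist_force: [0.1, -0.1, -3.9]
gripper_width: 0.0402
t: 15.65
ee_pos: [0.5102, -0.1832, 0.2805]
tcp_rot: [[0.978, 0.21, -0.0], [0.21, -0.978, -0.0], [-0.0, -0.0, -1.0]]
wrist_force: [0.1, -0.6, -3.3]
gripper_width: 0.0404
t: 16.65
ee_pos: [0.5037, -0.2336, 0.2806]
tcp_rot: [[0.978, 0.211, -0.0], [0.211, -0.978, 0.0], [0.0, -0.0, -1.0]]
wrist_force: [-0.0, 1.0, -3.0]
gripper_width: 0.0405
[-0.00223819  0.14370531 -0.04957674] [-0.04817268  1.01571247 -2.9517842 ]
247 111
258 285
```

View pics/crop8.png

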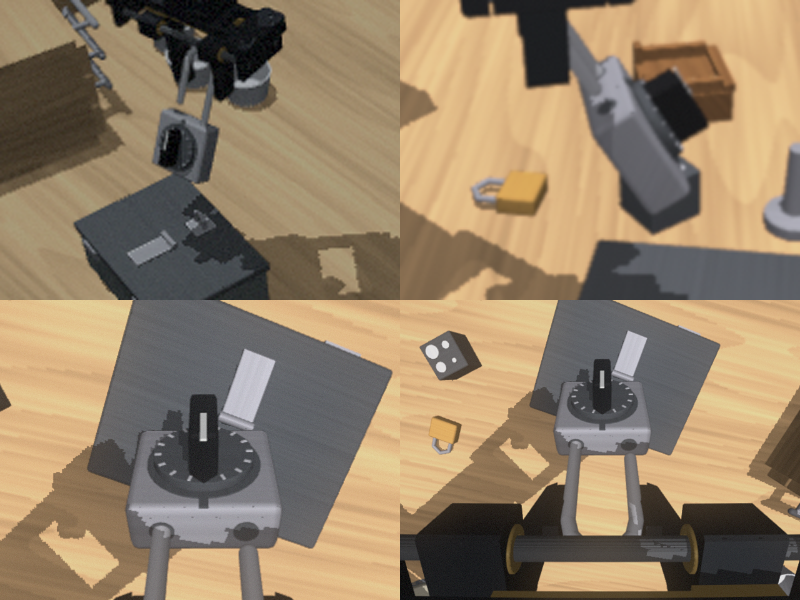

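The scene and side crops show the lock hanging open over the lid, well clear of it, with the staple below and partly behind it. I'll triangulate the case centre from these two views.

```bash
python3 - <<'E'
from h import *
a=load('sc2.png');b=load('s5.png')
c1,v1=ray(*a,(240,109.5));c2,v2=ray(*b,(276.5,285)); v1/=np.linalg.norm(v1);v2/=np.linalg.norm(v2)
t=np.linalg.lstsq(np.c_[v1,-v2],c2-c1,rcond=None)[0]; p,q=c1+t[0]*v1,c2+t[1]*v2; print('centre',p,q,(p+q)/2)
s0=load('scene1.png')
print('staple',onz(*s0,(247.5,143),.1),onz(*s0,(247.5,150),.078))
s=manip.sense(); print(s['t'],s['ee_pos'],s['wrist_force'],np.abs(s['joint_vel']).max(),s['gripper_width'])
E
```

```text
centre [ 0.54412586 -0.22727532  0.20856875] [ 0.54967033 -0.2285018   0.20620758] [ 0.5468981  -0.22788856  0.20738816]
staple [ 0.53728024 -0.22863211  0.1       ] [ 0.54001852 -0.22926285  0.078     ]
16.8 [ 0.50366217 -0.23367726  0.28062465] [-0.62753269 -0.65950079 -3.40333024] 0.0020841728645266564 0.04057785209414226
```

The case centre is at about (0.547, −0.228, 0.207), within 1 cm of the staple (0.539, −0.229) horizontally and about 107 mm above its top. One last enlarged look to confirm the shackle is still fully open.

```bash
python3 - <<'E'
from h import *
a=load('w8.png')[1]['img'];b=load('s5.png')[1]['img'];c=load('sc2.png')[1]['img']
z=lambda i,x,y,w,h: cv2.resize(i[y:y+h,x:x+w],(400,300),interpolation=2)
cv2.imwrite('pics/crop9.png',np.vstack([np.hstack([z(a,230,190,200,150),z(b,230,215,80,60)]),np.hstack([z(c,215,60,80,60),z(b,230,240,80,60)])]))
E
```

View pics/crop9.png

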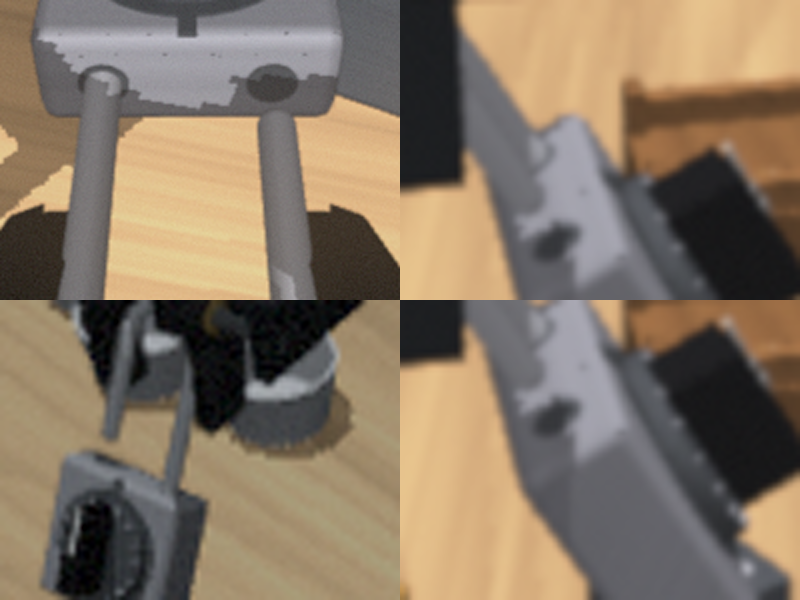

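The free leg's end stands well clear of its hole: the gap is over one leg width in the scene crop, and the open hole shows in all views. So the shackle is still fully open. Handing in.

```bash
python3 - <<'E'
from h import *
s=manip.sense(); print(s['t'],s['gripper_width'],s['wrist_force']); manip.job_done(); s=manip.sense(); print(s['t'],s['gripper_width'],s['ee_pos'],s['wrist_force'])
E
```

```text
16.8 0.04057785209414226 [-0.62753269 -0.65950079 -3.40333024]
the job is handed in; nothing more can be done
the job is handed in; nothing more can be done
```

The job is handed in at t = 16.8 s, with the open lock held by its shackle over the hasp's staple. I turned the dial from 1.2 rad to its notch and saw the pointer straight at the shackle with the shackle still closed. Then I pulled the shackle to its end stop (about 16 N), lifted the lock out and carried it over.

**Last checks:**
- **Position:** the case centre was at about (0.547, −0.228, 0.207), within 1 cm of the staple seen from above. It was about 107 mm above the staple's top and clear of the lid. The two camera views agreed to about 6 mm.
- **Shackle:** the free leg's end stood clear of its hole, so it is still open. I had no direct reading of how far.
- **Stillness:** the arm was still and the grip opening stayed at 40.5 mm.

**Differences from plan:** the lock did not stay level. It pivoted in the grip and hangs about 60° nose-up. The opening fell from 42 to 40.5 mm during the lift, so the grip probably slid about 1 cm towards the bow, but it held steady after that. The state could not be read after handing in, so I could not check the final second. I did not measure the bystanders again; nothing in the moves or pictures suggested any contact with them.

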